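Lay the doll's-house parts in their trays

ROBOT

A 6-joint arm with a two-finger parallel gripper is mounted at the origin on a cart in front of the work surface, level with it; the furniture and walls round the work are solid. World frame = base frame: x ahead of the robot, y to its left, z up, the work surface at z = 0. Lengths are in m, angles in rad, forces in N, time in s.
With the tool pointing down it reaches from about 0.3 to 0.85 m from the base axis. Payload 4.2 kg.
Tool frame: the origin (TCP) lies midway between the tips of the shut fingers; the grasp point (between the pads) lies 19 mm behind it (r.grip_point_offset is the distance from the TCP to the grasp point, in m); z points along the fingers, y is the line along which they close (so a half turn about z gives the same grasp; the last joint's range is limited). The gripper opens to 91 mm and grips with 3 to 60 N. Pads are 32 mm wide; open, the fingers measure 118 mm over their backs; the gripper's body (76 mm by 178 mm) begins 60 mm behind the grasp point.
Start: joints at [-1.271, 0.32, 1.565, -0, 1.257, -0.02], TCP at [0.181, -0.546, 0.214] pointing down, gripper open.
Joint ranges: [-3.11, 3.11], [-0.84, 2.01], [0.21, 2.61], [-1.34, 4.49], [0.05, 2.63], [-2.56, 2.56]. Speed limits (rad/s): [2.57, 2.57, 3.14, 3.14, 3.14, 3.14].

INTERFACE

Orientations are given as a unit quaternion [x, y, z, w].
In Python, from bench import telemetry, vision, ticket, r gives the robot as it stands.
- The arm moves only by the tool move_arm, never from a script. Its argument "moves" is a list of rows, each an object of numbers: "ax", "ay", "az": the turn, a rotation vector about the tool's x, y, z in degrees; "dx", "dy", "dz": the shift along the tool's x, y, z in mm; "claw": the opening in per cent of the stroke, from 0 (shut) to 100 (fully open). In form: [{"ax": .., "ay": .., "az": .., "dx": .., "dy": .., "dz": .., "claw": ..}, ...]. A call has 1 to 10 rows; each row is the pose to reach, as a shift and turn from the pose commanded when the call began, along the tool's axes at that moment; what a row does not reach only later rows make up. A row lasts 1/8 s, in which the tool goes at most 62.5 mm and 10.7 degrees, less where a joint would pass 70% of its speed; a pose out of reach is approached as far as the arm can. A call with a gripper value outside its range is refused whole. The fingers move at their own pace and stop on an object; "squeeze" is the grip in N (left out, the last holds). Time passes only in rows, so rows that repeat a pose let the fingers close. It gives the time, the measured TCP pose, the force, the opening and the grip force at its end, in the units of the state.
- telemetry.observe(): the state, without advancing time (a new reading comes with each control period).
- vision.read_camera(name): name is "side" or "top" or "wrist"; returns the picture (384x512x3 uint8, red, green, blue); there is no depth.
- vision.calibration(name): a dict with "intrinsics" (3x3 intrinsics, pixels), "R" (3x3) and "t" (3): a world point X has camera coordinates R X + t; the wrist camera has in their place "mount" (4x4, takes a point from camera to tool coordinates, whose origin is the TCP and whose axes are the flange's). Camera axes: x right, y down, z forward; pixel columns grow to the right and rows downward; lengths in m; the calibration is good to about 2 mm. A picture is of the moment at which its call begins: read the wrist's pose just before it. calibration takes no time and is no camera call.
- ticket.close_job(): hands the job in; it is judged then, once.
Trained networks look in the newest picture that a camera, given by its name, has taken for a name from the list of things; names that differ only in an ending like _2 or _b are one class to them, and where a whole thing is asked for, a point or a joint stands for the part that bears it (a point fixed in the world has none). Each returns a list of dicts, best first, with "p" (0 to 1); they miss things now and then, are a little off and sometimes report something else, mostly with a low value. They report only what shows in the picture. A call takes as long as a camera call.
- vision.trace(camera, target): "pixels" (384x512 bool, what is visible of it).
- vision.mark_of(camera, target): "location" ([x, y, z] in m, in world coordinates, good to about 4 mm: a listed point, or the origin of a listed thing).
The state is a dict: "time_s": time; "joints": joint angles; "dq": joint speeds; "tau": joint torques, N m; "tool_pos": TCP position; "tcp_rot": TCP orientation; "wrist_force": force on the tool from outside, world axes, zero at the start; "torque": the same for the moment, N m; "opening": opening from 0.0 (shut) to 1.0 (fully open); "gripper_force": force on a finger pad.
Only numpy, scipy, OpenCV 4.12 (cv2) and the standard library are available. Lean on these libraries where they do the work, as an engineer would, in place of code of your own. Each camera call takes 0.05 s, during which the arm holds its last target. There are 200 camera calls.

TASK

The glue on the doll's-house window has set: lift the red-handled spring fork of the gluing jig off the window, swing it a quarter turn aside and leave it there, then take the window out. Put the window, the door, the chair and the green vase each into the blue printed tray that is marked out for it: window and door lying flat inside the rim, along their drawn outlines, chair and vase standing upright on the tray floor. Let go of everything at the end.

Things in the scene. Friction and masses are not known exactly. Their poses are not given: they have to be found in the camera images.
- window: White window frame lying flat, 70 (x) x 60 (y) x 6 mm, bars 6 mm, a 4 mm mullion along x. Origin: centre of underside. Starts in a plywood jig (base 116 x 88 x 12 mm) on rails, underside 19 mm above the table, between 4 orange corner stops (23 mm high, 2 mm play; middle 40 mm of its long edges free). Grasp across y, fingertips above the jig base and at most 5 mm under the window.
- fork_grip (a point): Centre of the red grip bar of the jig's fork: 30 (x) x 11 (y) x 22 mm high, on the fork's vertical turning axis, 50 mm above the table, 50 mm from the window's middle. The fork reaches from it to -x, two toes hooked 3 mm into the panes; its top is 30 mm above the table (keep tips over that). Grip across y, pull up 8 to 14 mm (stop 16 mm) against 4 to 5.5 N, turn, lower, let go.
- fork_swing (a joint): Turn of the fork, rad: 0 hooked over the window, grows counter-clockwise seen from above, stop at 1.57 (a quarter turn); stays where it is left; turns only while raised (unraised, the toes catch on the window). A spring draws the fork down when let go.
- door: White doll's-house door with two blue panels, lying flat: 96 (x) x 60 (y) mm, leaf 5 mm thick, small knob on top. Origin: centre of its underside. Starts on a red-brown sanding block (fixed, 68 mm along the door's x, 48 mm along its y, 24 mm high), its edges overhanging. Grasp across y at its long edges, fingertips at most 5 mm under the door.
- chair: Wooden doll's-house chair standing: 36 x 36 mm, seat 20 to 24 mm high, four legs, back rest 4 mm thick on its +x side, 50 mm high. Origin: centre between the feet, on the ground. Grasp across y (36 mm wide), about 8 mm towards the back rest, seat and back between the fingers.
- vase: Green printed vase standing: 44 mm in diameter at half height, 36 mm at the foot, 70 mm high. Origin: centre of its underside.
- door_tray: Blue printed tray (fixed) for the door: pocket 114 (x) x 78 (y) mm, rim 4 mm thick, its top 13 mm above the table; floor 4 mm thick with the door and its two panels drawn in white; ribs along y at x = +-36 mm carry the part 10 mm above the table. 64 mm wide finger openings in the middle of both long sides. Origin: centre of its underside.
- window_tray: Blue printed tray (fixed) for the window: pocket 88 (x) x 78 (y) mm, rim 4 mm thick, its top 13 mm above the table; floor 4 mm thick with frame and mullion (along x) drawn in white; ribs along y at x = +-27 mm carry the part 10 mm above the table. 50 mm wide finger openings in the middle of both long sides. Origin: centre of its underside.
- chair_tray: Blue printed tray (fixed) for the chair: square pocket 54 x 54 mm, rim 4 mm thick and 10 mm high all round, floor 4 mm above the table with a white square and four foot marks; which way the chair faces in it does not matter. Origin: centre of its underside.
- vase_tray: Round blue printed tray (fixed) for the vase: inner diameter 62 mm, rim 4 mm thick and 10 mm high, floor 4 mm above the table with a 36 mm white disc. Origin: centre of its underside.

How it is judged:
By the outcome, as a careful person would: the job done as asked, in the order asked, and still so for the second after the job is handed in, with the robot touching nothing.
It also fails if it takes over 115 s, if anything falls off the work surface, if the arm or the gripper's body presses on something with over 40 N, if the wrist force passes 120 N, or if a joint passes its speed limit or range.

## Working session

There is one attempt and no reset: what is moved stays moved. The work goes in short steps, Python scripts to look and compute and a tool call to move; the robot and the scene stay as the last step left them, time stands still between calls to the robot, and variables do not carry over. Pictures are saved under pics/ and viewed, at most 14 in all, crops included, and the job is handed in when it is done.

Besides the shell and the picture viewer there is one more tool, called after "Emit:" in YAML: its name, and indented under it one key for each argument. move_arm: Moves the arm, as the interface text tells. Its arguments: {"type":"object","properties":{"moves":{"type":"array","items":{"type":"object","properties":{"ax":{"type":"number"},"ay":{"type":"number"},"az":{"type":"number"},"dx":{"type":"number"},"dy":{"type":"number"},"dz":{"type":"number"},"claw":{"type":"number"}}}},"squeeze":{"type":"number"}},"required":["moves"]}

```bash
mkdir -p pics; ls
cat > h.py <<'E'
import numpy as np, cv2
from bench import telemetry, vision, ticket, r
from scipy.spatial.transform import Rotation as Ro
def snap(c,f):
    im=vision.read_camera(c); cv2.imwrite('pics/'+f,cv2.cvtColor(im,cv2.COLOR_RGB2BGR)); return im
def ray(c,px,z,st=None):
    k=vision.calibration(c);K=np.array(k['intrinsics'])
    px=np.atleast_2d(np.array(px,float)); d=np.c_[px,np.ones(len(px))]@np.linalg.inv(K).T
    if c=='wrist':
        M=np.array(k['mount']);R=Ro.from_quat(st['tcp_rot']).as_matrix()
        o=R@M[:3,3]+st['tool_pos']; d=d@(R@M[:3,:3]).T
    else:
        R=np.array(k['R']);o=-R.T@np.array(k['t']);d=d@R
    return o+d*((z-o[2])/d[:,2:])
E
python3 - <<'E'
from h import *
s=telemetry.observe();print(s)
T=['window','fork_grip','door','chair','vase','door_tray','window_tray','chair_tray','vase_tray']
for c in ['top','side']:
    snap(c,c+'0.png')
    for t in T:
        a=vision.mark_of(c,t);print(c,t,[(np.round(q['location'],3).tolist(),round(q['p'],2)) for q in a[:2]])
print(vision.calibration('wrist'))
E
```

```text
pics
{'time_s': 0.0, 'joints': array([-1.27100586e+00,  3.20289462e-01,  1.56566699e+00, -1.31338034e-05,
        1.25739742e+00, -2.00023451e-02]), 'dq': array([-0.00214867,  0.0003551 ,  0.00011619,  0.00016546,  0.00010791,
        0.00156554]), 'tau': array([ 1.94065137e-04, -4.12460804e+01, -2.31971133e+01,  7.26711145e-02,
        4.54412133e-02, -1.50256092e-04]), 'tool_pos': array([ 0.18060961, -0.54536879,  0.21312636]), 'tcp_rot': array([ 9.87243076e-01,  1.59217880e-01, -1.28975414e-04, -8.71139772e-04]), 'wrist_force': array([0.32667607, 0.34771697, 0.20356037]), 'torque': array([ 1.19586343e-02, -1.17943082e-06,  1.89242448e-02]), 'gripper_force': 0.0, 'opening': 0.9976587521433703}
top window [([0.443, -0.086, 0.018], 0.69)]
top fork_grip [([0.631, 0.233, 0.003], 0.7), ([0.49, -0.083, 0.05], 0.5)]
top door [([0.464, 0.107, 0.025], 0.82)]
top chair [([0.454, -0.296, 0.001], 0.7)]
top vase [([0.464, 0.312, 0.001], 0.81)]
top door_tray [([0.63, 0.231, 0.001], 0.72)]
top window_tray [([0.613, -0.066, -0.006], 0.8)]
top chair_tray [([0.619, 0.081, -0.001], 0.86)]
top vase_tr
[... 357 characters left out ...]
ray [([0.633, 0.234, 0.003], 0.69)]
side window_tray [([0.618, -0.071, -0.0], 0.61)]
side chair_tray [([0.616, 0.084, 0.001], 0.67)]
side vase_tray [([0.63, -0.239, 0.002], 0.49)]
{'intrinsics': array([[291.53817641,   0.        , 253.52154287],
       [  0.        , 291.53817641, 190.04042022],
       [  0.        ,   0.        ,   1.        ]]), 'mount': array([[ 2.12821771e-04, -9.67330262e-01, -2.53519464e-01,
         7.09342008e-02],
       [ 9.99998896e-01, -1.67009241e-04,  1.47670961e-03,
        -4.03448495e-04],
       [-1.47080599e-03, -2.53519499e-01,  9.67329158e-01,
        -1.71086423e-01],
       [ 0.00000000e+00,  0.00000000e+00,  0.00000000e+00,
         1.00000000e+00]])}
```

View pics/top0.png

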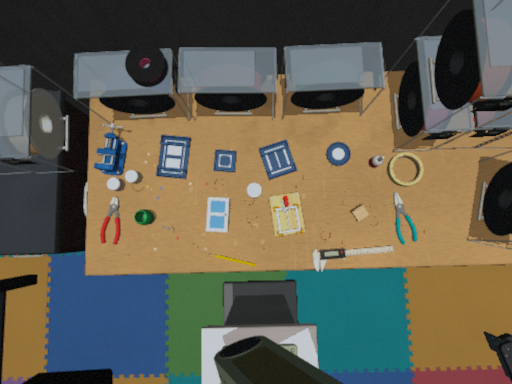

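View pics/side0.png

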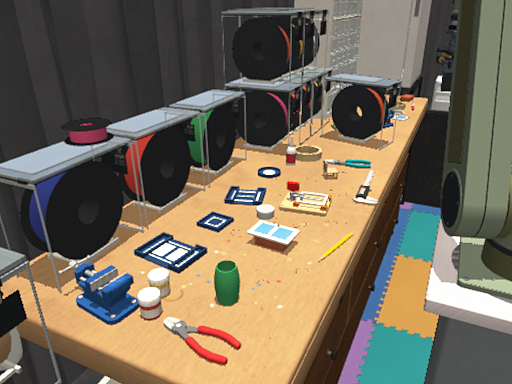

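The top view shows the trays along row ~160, with the vase at (145,217), door (218,215), jig with red grip (286,201) and chair (360,212). This agrees with the networks, except that the top camera's first fork_grip hit was wrong. Next is an overview with the wrist camera.

Emit:
move_arm:
  moves:
    - {"dx": 427,"dy": -434,"dz": -86,"az": 18.3}
    - {"dx": 427,"dy": -434,"dz": -86,"az": 18.3}
    - {"dx": 427,"dy": -434,"dz": -86,"az": 18.3}
    - {"dx": 427,"dy": -434,"dz": -86,"az": 18.3}
    - {"dx": 427,"dy": -434,"dz": -86,"az": 18.3}
    - {"dx": 427,"dy": -434,"dz": -86,"az": 18.3}
    - {"dx": 427,"dy": -434,"dz": -86,"az": 18.3}
    - {"dx": 427,"dy": -434,"dz": -86,"az": 18.3}
    - {"dx": 427,"dy": -434,"dz": -86,"az": 18.3}
    - {"dx": 427,"dy": -434,"dz": -86,"az": 18.3}

```text
validation failed for argument at $.mo...
```

Emit:
move_arm:
  moves:
    - {"dx": 0}
    - {"dx": 0}
    - {"dx": 0}
    - {"dx": 0}

```text
validation failed for argument at $.mo...
```

Run:
```python
from h import *
s=telemetry.observe();print(s['time_s'],s['tool_pos'],Ro.from_quat(s['tcp_rot']).as_matrix().round(3).tolist(),s['joints'].round(2))
im=snap('wrist','w0.png')
H=dict(window=.025,door=.029,door_tray=.013,window_tray=.013,chair_tray=.010,vase_tray=.010,chair=.05,vase=.07,fork_grip=.061)
for t,z in H.items():
    a=vision.mark_of('wrist',t)
    print(t,[(np.round(q['location'],3).tolist(),round(q['p'],2)) for q in a[:2]])
    b=vision.trace('wrist',t)
    for q in b[:1]:
        m=q['pixels']; c,_=cv2.findContours(m.astype(np.uint8),0,2); c=max(c,key=cv2.contourArea)[:,0,:]
        P=ray('wrist',c,z,s)[:,:2]*1000
        rc=cv2.minAreaRect(P.astype(np.float32)); print('   mask',round(q['p'],2),m.sum(),'px',c.mean(0).round(),'rect',[np.round(v,1) for v in rc])
```

```text
1.0 [ 0.18077967 -0.54586154  0.21398208] [[0.949, 0.314, 0.0], [0.314, -0.949, -0.0], [-0.0, 0.0, -1.0]] [-1.27  0.32  1.56 -0.    1.26 -0.02]
window []
door []
door_tray []
window_tray []
chair_tray []
vase_tray []
chair []
vase []
fork_grip []
```

View pics/w0.png

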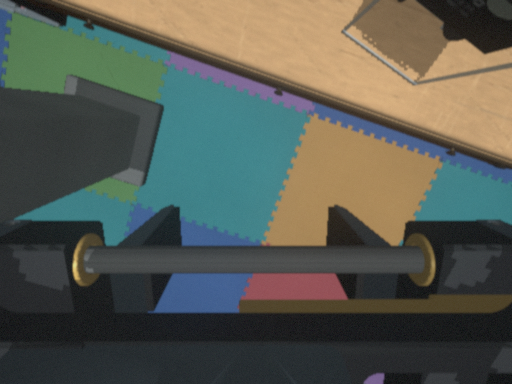

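The move format needs every key in each row. The picture shows the gripper filling rows below ~205, so only the upper half of the wrist image is usable.

Emit:
move_arm:
  moves:
    - {"ax": 0,"ay": 0,"az": 18.3,"dx": 432,"dy": -432,"dz": -116,"claw": 100}
    - {"ax": 0,"ay": 0,"az": 18.3,"dx": 432,"dy": -432,"dz": -116,"claw": 100}
    - {"ax": 0,"ay": 0,"az": 18.3,"dx": 432,"dy": -432,"dz": -116,"claw": 100}
    - {"ax": 0,"ay": 0,"az": 18.3,"dx": 432,"dy": -432,"dz": -116,"claw": 100}
    - {"ax": 0,"ay": 0,"az": 18.3,"dx": 432,"dy": -432,"dz": -116,"claw": 100}
    - {"ax": 0,"ay": 0,"az": 18.3,"dx": 432,"dy": -432,"dz": -116,"claw": 100}
    - {"ax": 0,"ay": 0,"az": 18.3,"dx": 432,"dy": -432,"dz": -116,"claw": 100}
    - {"ax": 0,"ay": 0,"az": 18.3,"dx": 432,"dy": -432,"dz": -116,"claw": 100}
    - {"ax": 0,"ay": 0,"az": 18.3,"dx": 432,"dy": -432,"dz": -116,"claw": 100}
    - {"ax": 0,"ay": 0,"az": 18.3,"dx": 432,"dy": -432,"dz": -116,"claw": 100}

```text
time_s: 3.2
tool_pos: [0.4557, 0.0021, 0.3306]
tcp_rot: [1.0, 0.0, 0.001, 0.0]
wrist_force: [0.5, -1.7, -0.9]
opening: 0.998
gripper_force: 0.0
```

```bash
cat > meas.py <<'E'
from h import *
H=dict(window=.025,door=.029,door_tray=.013,window_tray=.013,chair_tray=.010,vase_tray=.010,chair=.05,vase=.07,fork_grip=.061)
def meas(names,pic=None):
    s=telemetry.observe();print(s['time_s'],s['tool_pos'].round(4),Ro.from_quat(s['tcp_rot']).as_matrix().round(3).tolist(),s['joints'].round(2))
    im=vision.read_camera('wrist')
    if pic: cv2.imwrite('pics/'+pic,im[:,:,::-1])
    for t in names:
        z=H[t];a=vision.mark_of('wrist',t)
        print(t,[(np.round(q['location'],3).tolist(),round(q['p'],2)) for q in a[:2]])
        for q in vision.trace('wrist',t)[:1]:
            m=q['pixels']; c,_=cv2.findContours(m.astype(np.uint8),0,2); c=max(c,key=cv2.contourArea)[:,0,:]
            P=ray('wrist',c,z,s)[:,:2]*1000
            rc=cv2.minAreaRect(P.astype(np.float32)); print('   mask',round(q['p'],2),m.sum(),'px',c.mean(0).round(),'rect',[np.round(v,1) for v in rc])
    return im,s
E
python3 - <<'E'
from meas import *
meas(H,'w1.png')
E
```

```text
3.2 [0.4557 0.0021 0.3306] [[1.0, 0.001, 0.001], [0.001, -1.0, -0.0], [0.001, 0.0, -1.0]] [-0.02  0.07  1.59 -0.    1.48  1.55]
window [([0.442, -0.089, 0.015], 0.87)]
   mask 0.73 710 px [309. 165.] rect [array([441.4, -90.8]), array([73.8, 62.1]), np.float64(7.9)]
door [([0.463, 0.103, 0.026], 0.7)]
   mask 0.79 2201 px [192. 153.] rect [array([460.6, 104.7]), array([61. , 96.2]), np.float64(84.9)]
door_tray [([0.634, 0.234, -0.002], 0.89)]
   mask 0.67 4804 px [100.  55.] rect [array([632.4, 230.8]), array([ 89.5, 122. ]), np.float64(82.8)]
window_tray [([0.616, -0.063, 0.003], 0.88)]
   mask 0.97 3568 px [296.  53.] rect [array([615.2, -67.4]), array([94.6, 85.5]), np.float64(16.5)]
chair_tray [([0.621, 0.089, -0.005], 0.68)]
   mask 0.75 1765 px [204.  57.] rect [array([616.1,  83.7]), array([63.3, 62.8]), np.float64(84.5)]
vase_tray [([0.631, -0.247, 0.0], 0.95)]
   mask 0.82 1878 px [411.  47.] rect [array([ 627.7, -243.1]), array([70.5, 72.8]), np.float64(17.4)]
chair [([0.456, -0.295, 0.001], 0.63)]
   mask 0.7 612 px [431. 160.] rect [array([ 462.6, -278. ]), array([41.7, 50.8]), np.float64(28.9)]
vase [([0.459, 0.31, -0.0], 0.73), ([0.616, -0.062, -0.001], 0.45)]
   mask 0.93 1114 px [ 64. 158.] rect [array([463. , 286.5]), array([39.6, 74.7]), np.float64(17.5)]
fork_grip [([0.49, -0.084, 0.052], 0.69)]
   mask 0.51 667 px [307. 167.] rect [array([447.7, -83.1]), array([66.1, 57.5]), np.float64(6.0)]
```

View pics/w1.png

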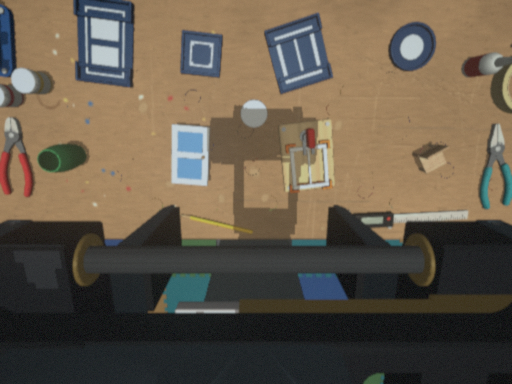

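The picture shows, in pixels:
- door at (190,155)
- jig and window at (308,165), red grip at (310,138)
- trays at (105,40), (201,53), (297,52) and (412,47)
- chair at (431,158)
- vase at (60,157)

The mask sizes match the given sizes. Refining the red grip next.

```bash
cat >> h.py <<'E'
def go(x,y,z,yaw,s=None):
    s=s or telemetry.observe(); R=Ro.from_quat(s['tcp_rot']).as_matrix()
    yw=np.radians(yaw); T=np.array([[np.cos(yw),np.sin(yw),0],[np.sin(yw),-np.cos(yw),0],[0,0,-1]])
    d=R.T@(np.array([x,y,z])-s['tool_pos'])*1000; a=np.degrees(Ro.from_matrix(R.T@T).as_rotvec())
    print('go',(x,y,z,yaw),'d',d.round(1),'a',a.round(1))
E
python3 - <<'E'
from h import *
s=telemetry.observe(); im=cv2.imread('pics/w1.png').astype(int)
b,g,r_=im[...,0],im[...,1],im[...,2]
m=((r_>110)&(g<70)&(b<70)); m[:100]=0;m[185:]=0;m[:,:290]=0;m[:,330:]=0
n,l,st,c=cv2.connectedComponentsWithStats(m.astype(np.uint8)); k=1+np.argmax(st[1:,4]); print(st[k],c[k])
q=np.argwhere(l==k)[:,::-1]
P=ray('wrist',q,.056,s)*1000; print(P.mean(0),cv2.minAreaRect(P[:,:2].astype(np.float32)))
go(.491,-.084,.11,7.5); go(.491,-.084,.036,7.5)
E
```

```text
[308 129   7  19 107] [311.05607477 137.95327103]
[490.60810865 -87.11516143  56.        ] ((490.4974365234375, -87.24620819091797), (27.56810188293457, 8.55584716796875), 7.979294300079346)
go (0.491, -0.084, 0.11, 7.5) d [ 35.9  84.  219.9] a [ 0.   0.  -7.5]
go (0.491, -0.084, 0.036, 7.5) d [ 35.9  84.  293.9] a [ 0.   0.  -7.5]
```

Emit:
move_arm:
  moves:
    - {"ax": 0,"ay": 0,"az": -8,"dx": 35,"dy": 88,"dz": 220,"claw": 40}
    - {"ax": 0,"ay": 0,"az": -8,"dx": 35,"dy": 88,"dz": 220,"claw": 40}
    - {"ax": 0,"ay": 0,"az": -8,"dx": 35,"dy": 88,"dz": 220,"claw": 40}
    - {"ax": 0,"ay": 0,"az": -8,"dx": 35,"dy": 88,"dz": 220,"claw": 40}
    - {"ax": 0,"ay": 0,"az": -8,"dx": 35,"dy": 88,"dz": 220,"claw": 40}
    - {"ax": 0,"ay": 0,"az": -8,"dx": 35,"dy": 88,"dz": 220,"claw": 40}
    - {"ax": 0,"ay": 0,"az": -8,"dx": 35,"dy": 88,"dz": 220,"claw": 40}

```text
time_s: 5.03
tool_pos: [0.4914, -0.0876, 0.112]
tcp_rot: [0.998, 0.07, 0.002, 0.001]
wrist_force: [0.4, -0.5, 0.5]
opening: 0.4
gripper_force: 0.0
```

Run:
```python
from meas import *
im,s=meas(['fork_grip','window','window_tray'],'w2.png')
go(.4905,-.0865,.036,8)
```

```text
5.025 [ 0.4914 -0.0876  0.112 ] [[0.99, 0.14, 0.004], [0.14, -0.99, -0.001], [0.004, 0.001, -1.0]] [-0.2   0.29  1.89  0.    0.96  1.23]
fork_grip [([0.492, -0.082, 0.05], 0.77)]
   mask 0.62 686 px [249. 201.] rect [array([492.4, -84.4]), array([34.2, 15.3]), np.float64(7.4)]
window [([0.441, -0.088, 0.018], 0.57)]
   mask 0.84 585 px [273. 222.] rect [array([ 461.7, -108. ]), array([37.4, 19.7]), np.float64(8.0)]
window_tray [([0.617, -0.062, 0.001], 0.9)]
   mask 0.56 10531 px [244.  67.] rect [array([613.2, -69.1]), array([90.9, 85.6]), np.float64(17.2)]
go (0.4905, -0.0865, 0.036, 8) d [ 0.4 -1.3 74.4] a [ 0. -0.  0.]
```

View pics/w2.png

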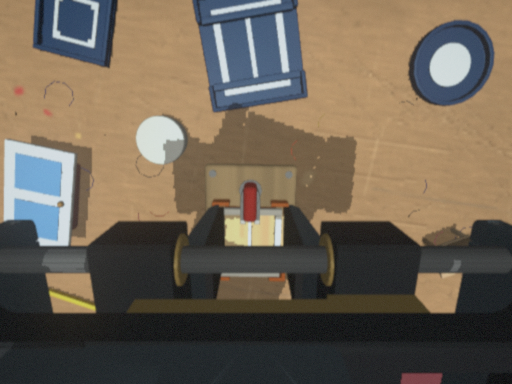

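The red grip is centred between the fingers at (250,202). Descend and grip.

Emit:
move_arm:
  moves:
    - {"ax": 0,"ay": 0,"az": 0,"dx": 0,"dy": -2,"dz": 50,"claw": 40}
    - {"ax": 0,"ay": 0,"az": 0,"dx": 0,"dy": -2,"dz": 74,"claw": 40}
    - {"ax": 0,"ay": 0,"az": 0,"dx": 0,"dy": -2,"dz": 74,"claw": 40}
    - {"ax": 0,"ay": 0,"az": 0,"dx": 0,"dy": -2,"dz": 74,"claw": 5}
    - {"ax": 0,"ay": 0,"az": 0,"dx": 0,"dy": -2,"dz": 74,"claw": 5}
    - {"ax": 0,"ay": 0,"az": 0,"dx": 0,"dy": -2,"dz": 74,"claw": 5}
    - {"ax": 0,"ay": 0,"az": 0,"dx": 0,"dy": -2,"dz": 74,"claw": 5}
    - {"ax": 0,"ay": 0,"az": 0,"dx": 0,"dy": -2,"dz": 74,"claw": 5}
  squeeze: 25

```text
time_s: 6.38
tool_pos: [0.4904, -0.0848, 0.037]
tcp_rot: [0.998, 0.069, 0.001, -0.001]
wrist_force: [-0.5, 4.9, 3.0]
opening: 0.118
gripper_force: 25.0
```

Emit:
move_arm:
  moves:
    - {"ax": 0,"ay": 0,"az": 0,"dx": 0,"dy": 0,"dz": -6,"claw": 5}
    - {"ax": 0,"ay": 0,"az": 0,"dx": 0,"dy": 0,"dz": -12,"claw": 5}
    - {"ax": 0,"ay": 0,"az": 0,"dx": 0,"dy": 0,"dz": -12,"claw": 5}
    - {"ax": 0,"ay": 0,"az": 0,"dx": 0,"dy": 0,"dz": -12,"claw": 5}

```text
time_s: 6.88
tool_pos: [0.4903, -0.0848, 0.0479]
tcp_rot: [0.998, 0.069, 0.001, -0.001]
wrist_force: [2.6, 5.1, -5.4]
opening: 0.117
gripper_force: 25.0
```

Raised by 11 mm, with the spring at about 5 N. Now the quarter turn counter-clockwise.

Emit:
move_arm:
  moves:
    - {"ax": 0,"ay": 0,"az": -10,"dx": 0,"dy": 0,"dz": 0,"claw": 5}
    - {"ax": 0,"ay": 0,"az": -20,"dx": 0,"dy": 0,"dz": 0,"claw": 5}
    - {"ax": 0,"ay": 0,"az": -30,"dx": 0,"dy": 0,"dz": 0,"claw": 5}
    - {"ax": 0,"ay": 0,"az": -40,"dx": 0,"dy": 0,"dz": 0,"claw": 5}
    - {"ax": 0,"ay": 0,"az": -50,"dx": 0,"dy": 0,"dz": 0,"claw": 5}
    - {"ax": 0,"ay": 0,"az": -60,"dx": 0,"dy": 0,"dz": 0,"claw": 5}
    - {"ax": 0,"ay": 0,"az": -70,"dx": 0,"dy": 0,"dz": 0,"claw": 5}
    - {"ax": 0,"ay": 0,"az": -80,"dx": 0,"dy": 0,"dz": 0,"claw": 5}
    - {"ax": 0,"ay": 0,"az": -89,"dx": 0,"dy": 0,"dz": 0,"claw": 5}
    - {"ax": 0,"ay": 0,"az": -89,"dx": 0,"dy": 0,"dz": 0,"claw": 5}

```text
time_s: 8.12
tool_pos: [0.4917, -0.0857, 0.0483]
tcp_rot: [0.663, 0.748, 0.002, 0.002]
wrist_force: [5.1, 1.0, -5.8]
opening: 0.12
gripper_force: 25.0
```

Emit:
move_arm:
  moves:
    - {"ax": 0,"ay": 0,"az": -1,"dx": 0,"dy": 0,"dz": 0,"claw": 5}
    - {"ax": 0,"ay": 0,"az": -1,"dx": 0,"dy": 0,"dz": 6,"claw": 5}
    - {"ax": 0,"ay": 0,"az": -1,"dx": 0,"dy": 0,"dz": 12,"claw": 5}
    - {"ax": 0,"ay": 0,"az": -1,"dx": 0,"dy": 0,"dz": 12,"claw": 5}

```text
time_s: 8.62
tool_pos: [0.4918, -0.0857, 0.036]
tcp_rot: [0.657, 0.754, 0.002, 0.001]
wrist_force: [6.3, 3.1, -3.4]
opening: 0.117
gripper_force: 25.0
```

Emit:
move_arm:
  moves:
    - {"ax": 0,"ay": 0,"az": 0,"dx": 0,"dy": 0,"dz": 0,"claw": 40}
    - {"ax": 0,"ay": 0,"az": 0,"dx": 0,"dy": 0,"dz": 0,"claw": 40}
    - {"ax": 0,"ay": 0,"az": 0,"dx": 0,"dy": 0,"dz": 0,"claw": 40}
    - {"ax": 0,"ay": 0,"az": 0,"dx": 0,"dy": 0,"dz": -60,"claw": 40}
    - {"ax": 0,"ay": 0,"az": 20,"dx": 0,"dy": 0,"dz": -110,"claw": 100}
    - {"ax": 0,"ay": 0,"az": 40,"dx": -60,"dy": -60,"dz": -160,"claw": 100}
    - {"ax": 0,"ay": 0,"az": 60,"dx": -60,"dy": -110,"dz": -160,"claw": 100}
    - {"ax": 0,"ay": 0,"az": 75,"dx": -60,"dy": -110,"dz": -160,"claw": 100}
    - {"ax": 0,"ay": 0,"az": 90,"dx": 0,"dy": -110,"dz": -160,"claw": 100}
    - {"ax": 0,"ay": 0,"az": 90,"dx": 0,"dy": -110,"dz": -160,"claw": 100}

```text
time_s: 9.88
tool_pos: [0.3793, -0.0999, 0.196]
tcp_rot: [0.955, 0.298, -0.0, -0.0]
wrist_force: [0.4, -0.0, -0.3]
opening: 0.996
gripper_force: 0.0
```

Run:
```python
from meas import *
im,s=meas(['fork_grip','window','window_tray','chair','vase_tray'],'w3.png')
go(.441,-.090,.1,8);go(.441,-.090,.016,8)
```

```text
9.875 [ 0.3793 -0.0999  0.196 ] [[0.822, 0.569, -0.001], [0.569, -0.822, 0.001], [-0.0, -0.001, -1.0]] [-0.29  0.04  1.97  0.    1.13  0.68]
fork_grip [([0.493, -0.084, 0.049], 0.57)]
   mask 0.92 582 px [307.  89.] rect [array([487.1, -87.7]), array([18.5, 37. ]), np.float64(7.1)]
window [([0.442, -0.09, 0.016], 0.98)]
   mask 0.74 1212 px [277. 127.] rect [array([440.9, -90.6]), array([69.9, 61.2]), np.float64(7.2)]
window_tray [([0.629, -0.244, -0.001], 0.61)]
   mask 0.89 2125 px [349.  21.] rect [array([575.6, -83.5]), array([36.1, 87.9]), np.float64(34.7)]
chair [([0.458, -0.295, -0.004], 0.72)]
vase_tray [([0.63, -0.242, 0.0], 0.92)]
   mask 0.91 3410 px [477.  68.] rect [array([ 625.2, -242.1]), array([69.1, 72. ]), np.float64(47.3)]
go (0.441, -0.09, 0.1, 8) d [55.9 25.  95.8] a [-0.  0. 27.]
go (0.441, -0.09, 0.016, 8) d [ 55.9  25.  179.8] a [-0.  0. 27.]
```

View pics/w3.png

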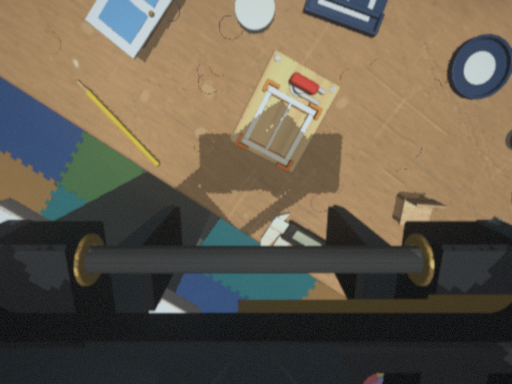

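The fork is turned aside: red grip at (303,82), lying across. The window lies free at (277,127), centre (441,-90), yaw 7.5°. Hover over it.

Emit:
move_arm:
  moves:
    - {"ax": 0,"ay": 0,"az": 10,"dx": 28,"dy": 12,"dz": 30,"claw": 84}
    - {"ax": 0,"ay": 0,"az": 20,"dx": 56,"dy": 25,"dz": 60,"claw": 84}
    - {"ax": 0,"ay": 0,"az": 27.3,"dx": 56,"dy": 25,"dz": 100,"claw": 84}
    - {"ax": 0,"ay": 0,"az": 27.3,"dx": 56,"dy": 25,"dz": 136,"claw": 84}
    - {"ax": 0,"ay": 0,"az": 27.3,"dx": 56,"dy": 25,"dz": 136,"claw": 84}
    - {"ax": 0,"ay": 0,"az": 27.3,"dx": 56,"dy": 25,"dz": 136,"claw": 84}

```text
time_s: 11.18
tool_pos: [0.4421, -0.09, 0.061]
tcp_rot: [0.998, 0.067, 0.001, 0.0]
wrist_force: [0.3, 0.5, 0.4]
opening: 0.842
gripper_force: 0.0
```

Run:
```python
from h import *
s=telemetry.observe();print(s['time_s'],s['dq'].round(3))
go(.441,-.0903,.0155,7.6)
```

```text
11.175 [ 0.001 -0.019 -0.009  0.    -0.004  0.001]
go (0.441, -0.0903, 0.0155, 7.6) d [-1.2  0.1 45.5] a [ 0.  -0.1  0.1]
```

Emit:
move_arm:
  moves:
    - {"ax": 0,"ay": 0,"az": 0,"dx": -1,"dy": 0,"dz": 25,"claw": 84}
    - {"ax": 0,"ay": 0,"az": 0,"dx": -1,"dy": 0,"dz": 45,"claw": 84}
    - {"ax": 0,"ay": 0,"az": 0,"dx": -1,"dy": 0,"dz": 45,"claw": 84}
    - {"ax": 0,"ay": 0,"az": 0,"dx": -1,"dy": 0,"dz": 45,"claw": 60}
    - {"ax": 0,"ay": 0,"az": 0,"dx": -1,"dy": 0,"dz": 45,"claw": 60}
    - {"ax": 0,"ay": 0,"az": 0,"dx": -1,"dy": 0,"dz": 45,"claw": 60}
    - {"ax": 0,"ay": 0,"az": 0,"dx": -1,"dy": 0,"dz": 45,"claw": 60}
  squeeze: 15

```text
time_s: 12.05
tool_pos: [0.4412, -0.0901, 0.0161]
tcp_rot: [0.998, 0.067, 0.001, 0.0]
wrist_force: [0.0, 0.3, 6.9]
opening: 0.654
gripper_force: 15.0
```

Emit:
move_arm:
  moves:
    - {"ax": 0,"ay": 0,"az": 0,"dx": 0,"dy": 0,"dz": -10,"claw": 60}
    - {"ax": 0,"ay": 0,"az": 0,"dx": 0,"dy": 0,"dz": -40,"claw": 60}
    - {"ax": 0,"ay": 0,"az": 0,"dx": 0,"dy": 0,"dz": -90,"claw": 60}
    - {"ax": 0,"ay": 0,"az": -4,"dx": 45,"dy": 0,"dz": -120,"claw": 60}
    - {"ax": 0,"ay": 0,"az": -9,"dx": 85,"dy": -3,"dz": -120,"claw": 60}
    - {"ax": 0,"ay": 0,"az": -9,"dx": 85,"dy": -3,"dz": -120,"claw": 60}
    - {"ax": 0,"ay": 0,"az": -9,"dx": 85,"dy": -3,"dz": -120,"claw": 60}

```text
time_s: 12.92
tool_pos: [0.5227, -0.0753, 0.1347]
tcp_rot: [0.989, 0.145, -0.001, -0.0]
wrist_force: [-0.1, 0.2, 0.2]
opening: 0.656
gripper_force: 15.0
```

Run:
```python
from meas import *
im,s=meas(['window_tray','window','vase_tray','chair_tray'],'w4.png')
go(.615,-.067,.04,16.5)
```

```text
12.925 [ 0.5227 -0.0753  0.1347] [[0.958, 0.287, -0.002], [0.287, -0.958, 0.0], [-0.002, -0.001, -1.0]] [-0.16  0.31  1.79 -0.    1.04  1.12]
window_tray [([0.616, -0.059, -0.004], 0.72)]
   mask 0.81 9408 px [281.  84.] rect [array([616.4, -68.5]), array([96.6, 86.4]), np.float64(16.7)]
window [([0.521, -0.074, 0.134], 0.85)]
   mask 0.58 3946 px [256. 209.] rect [array([498.2, -82.8]), array([ 73.9, 103.5]), np.float64(16.4)]
vase_tray [([0.631, -0.242, 0.0], 0.71)]
   mask 0.88 4149 px [444. 134.] rect [array([ 627.5, -243.2]), array([69.2, 73. ]), np.float64(24.4)]
chair_tray [([0.617, 0.088, -0.007], 0.95)]
   mask 0.56 4966 px [123.  44.] rect [array([617.1,  82.8]), array([65.1, 61.7]), np.float64(84.0)]
go (0.615, -0.067, 0.04, 16.5) d [89.9 18.  95. ] a [0.  0.  0.2]
```

View pics/w4.png

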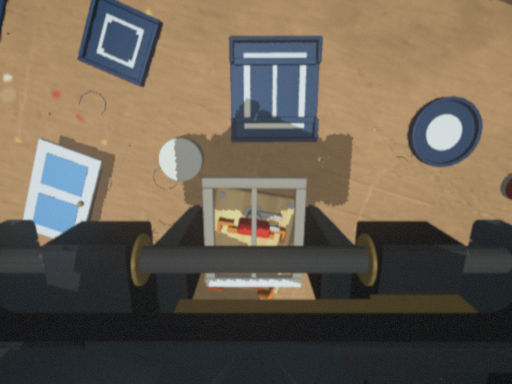

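The window is held level and centred, with the tray ahead at (275,88), centre (616,-68), yaw 16.7°. Place it.

Emit:
move_arm:
  moves:
    - {"ax": 0,"ay": 0,"az": 0,"dx": 50,"dy": 10,"dz": 10,"claw": 60}
    - {"ax": 0,"ay": 0,"az": 0,"dx": 92,"dy": 19,"dz": 50,"claw": 60}
    - {"ax": 0,"ay": 0,"az": 0,"dx": 92,"dy": 19,"dz": 95,"claw": 60}
    - {"ax": 0,"ay": 0,"az": 0,"dx": 92,"dy": 19,"dz": 100,"claw": 60}
    - {"ax": 0,"ay": 0,"az": 0,"dx": 92,"dy": 19,"dz": 100,"claw": 60}
    - {"ax": 0,"ay": 0,"az": 0,"dx": 92,"dy": 19,"dz": 115,"claw": 60}
    - {"ax": 0,"ay": 0,"az": 0,"dx": 92,"dy": 19,"dz": 125,"claw": 60}
    - {"ax": 0,"ay": 0,"az": 0,"dx": 92,"dy": 19,"dz": 126,"claw": 60}
    - {"ax": 0,"ay": 0,"az": 0,"dx": 92,"dy": 19,"dz": 126,"claw": 60}

```text
time_s: 14.5
tool_pos: [0.6176, -0.0672, 0.0091]
tcp_rot: [0.989, 0.145, 0.0, 0.0]
wrist_force: [0.1, -0.9, 0.7]
opening: 0.654
gripper_force: 15.0
```

Emit:
move_arm:
  moves:
    - {"ax": 0,"ay": 0,"az": 0,"dx": 0,"dy": 0,"dz": 1.5,"claw": 60}
    - {"ax": 0,"ay": 0,"az": 0,"dx": 0,"dy": 0,"dz": 1.5,"claw": 60}
    - {"ax": 0,"ay": 0,"az": 0,"dx": 0,"dy": 0,"dz": 1.5,"claw": 80}
    - {"ax": 0,"ay": 0,"az": 0,"dx": 0,"dy": 0,"dz": 1.5,"claw": 80}
    - {"ax": 0,"ay": 0,"az": 0,"dx": 0,"dy": 0,"dz": 1.5,"claw": 80}
    - {"ax": 0,"ay": 0,"az": 0,"dx": 0,"dy": 0,"dz": -30,"claw": 80}
    - {"ax": 0,"ay": 0,"az": 0,"dx": 0,"dy": 0,"dz": -90,"claw": 80}
    - {"ax": 0,"ay": 0,"az": 0,"dx": -60,"dy": -20,"dz": -150,"claw": 80}
    - {"ax": 0,"ay": 0,"az": 0,"dx": -110,"dy": -50,"dz": -190,"claw": 80}

```text
time_s: 15.62
tool_pos: [0.5227, -0.0562, 0.1811]
tcp_rot: [0.989, 0.145, 0.001, 0.0]
wrist_force: [-0.7, 0.5, 1.2]
opening: 0.799
gripper_force: 0.0
```

Run:
```python
from meas import *
im,s=meas(['window_tray','window','door','door_tray'],'w5.png')
go(.461,.1045,.065,-5)
```

```text
15.625 [ 0.5227 -0.0562  0.1811] [[0.958, 0.287, 0.002], [0.287, -0.958, -0.0], [0.001, 0.001, -1.0]] [-0.13  0.27  1.73 -0.    1.15  1.15]
window_tray [([0.617, -0.059, -0.0], 0.66)]
   mask 0.82 5441 px [309. 109.] rect [array([615.4, -69.1]), array([95.9, 87.1]), np.float64(16.7)]
window [([0.617, -0.069, 0.008], 0.94)]
   mask 0.94 1496 px [291.  99.] rect [array([616.7, -66.8]), array([68.6, 59.5]), np.float64(16.7)]
door [([0.464, 0.102, 0.027], 0.57)]
   mask 0.88 4024 px [107. 176.] rect [array([461.9, 104.6]), array([61.9, 97.5]), np.float64(86.0)]
door_tray [([0.491, -0.083, 0.05], 0.21)]
   mask 0.83 3758 px [39. 48.] rect [array([608.4, 216.2]), array([61.9, 77.6]), np.float64(83.5)]
go (0.461, 0.1045, 0.065, -5) d [ -13.5 -171.7  113.2] a [-0.   0.1 21.7]
```

The window sits centred in its tray (616.7,-66.8, same yaw). Next, the door.

Emit:
move_arm:
  moves:
    - {"ax": 0,"ay": 0,"az": 7,"dx": -5,"dy": -60,"dz": -5,"claw": 92}
    - {"ax": 0,"ay": 0,"az": 14,"dx": -13,"dy": -115,"dz": -5,"claw": 92}
    - {"ax": 0,"ay": 0,"az": 21,"dx": -13,"dy": -171,"dz": 0,"claw": 92}
    - {"ax": 0,"ay": 0,"az": 21,"dx": -13,"dy": -171,"dz": 50,"claw": 92}
    - {"ax": 0,"ay": 0,"az": 21,"dx": -13,"dy": -171,"dz": 105,"claw": 92}
    - {"ax": 0,"ay": 0,"az": 21,"dx": -13,"dy": -171,"dz": 105,"claw": 92}
    - {"ax": 0,"ay": 0,"az": 21,"dx": -13,"dy": -171,"dz": 105,"claw": 92}

```text
time_s: 16.95
tool_pos: [0.4631, 0.1042, 0.0754]
tcp_rot: [0.999, -0.038, 0.001, -0.0]
wrist_force: [0.2, -0.2, -0.2]
opening: 0.923
gripper_force: 0.0
```

Run:
```python
from h import *
s=telemetry.observe();print(s['time_s'],s['dq'].round(3))
go(.4615,.1045,.0215,-4.5)
```

```text
16.95 [-0.002 -0.03  -0.02  -0.    -0.006 -0.001]
go (0.4615, 0.1045, 0.0215, -4.5) d [-1.7 -0.2 53.9] a [-0.  -0.1  0.2]
```

Emit:
move_arm:
  moves:
    - {"ax": 0,"ay": 0,"az": 0,"dx": -1,"dy": 0,"dz": 30,"claw": 92}
    - {"ax": 0,"ay": 0,"az": 0,"dx": -1,"dy": 0,"dz": 53,"claw": 92}
    - {"ax": 0,"ay": 0,"az": 0,"dx": -1,"dy": 0,"dz": 53,"claw": 92}
    - {"ax": 0,"ay": 0,"az": 0,"dx": -1,"dy": 0,"dz": 53,"claw": 60}
    - {"ax": 0,"ay": 0,"az": 0,"dx": -1,"dy": 0,"dz": 53,"claw": 60}
    - {"ax": 0,"ay": 0,"az": 0,"dx": -1,"dy": 0,"dz": 53,"claw": 60}
    - {"ax": 0,"ay": 0,"az": 0,"dx": -1,"dy": 0,"dz": 53,"claw": 60}
    - {"ax": 0,"ay": 0,"az": 0,"dx": -1,"dy": 0,"dz": 53,"claw": 60}
  squeeze: 15

```text
time_s: 17.95
tool_pos: [0.4615, 0.1043, 0.0225]
tcp_rot: [0.999, -0.038, 0.001, -0.0]
wrist_force: [-0.9, 0.3, 6.6]
opening: 0.661
gripper_force: 15.0
```

Emit:
move_arm:
  moves:
    - {"ax": 0,"ay": 0,"az": 0,"dx": 0,"dy": 0,"dz": -15,"claw": 60}
    - {"ax": 0,"ay": 0,"az": 0,"dx": 0,"dy": 0,"dz": -50,"claw": 60}
    - {"ax": 0,"ay": 0,"az": 0,"dx": 0,"dy": 0,"dz": -100,"claw": 60}
    - {"ax": 0,"ay": 0,"az": 1,"dx": 20,"dy": -50,"dz": -120,"claw": 60}
    - {"ax": 0,"ay": 0,"az": 2.5,"dx": 50,"dy": -90,"dz": -120,"claw": 60}
    - {"ax": 0,"ay": 0,"az": 2.5,"dx": 60,"dy": -120,"dz": -120,"claw": 60}
    - {"ax": 0,"ay": 0,"az": 2.5,"dx": 60,"dy": -120,"dz": -120,"claw": 60}
    - {"ax": 0,"ay": 0,"az": 2.5,"dx": 60,"dy": -120,"dz": -120,"claw": 60}

```text
time_s: 18.95
tool_pos: [0.5286, 0.2185, 0.1411]
tcp_rot: [0.998, -0.059, -0.001, 0.001]
wrist_force: [-0.5, -1.2, 0.1]
opening: 0.658
gripper_force: 15.0
```

Run:
```python
from meas import *
im,s=meas(['door_tray','door','chair_tray'],'w6.png')
go(.6325,.231,.0085,-7)
```

```text
18.95 [0.5286 0.2185 0.1411] [[0.993, -0.118, -0.002], [-0.118, -0.993, -0.001], [-0.001, 0.001, -1.0]] [ 0.37  0.37  1.68 -0.    1.09  2.06]
door_tray [([0.632, 0.233, -0.001], 0.74)]
   mask 0.7 11540 px [225.  70.] rect [array([633.1, 233.3]), array([ 85.1, 120.4]), np.float64(83.3)]
door [([0.528, 0.216, 0.143], 0.55)]
   mask 0.97 11364 px [243. 200.] rect [array([512.4, 220.1]), array([102.8,  94.3]), np.float64(83.2)]
chair_tray [([0.619, 0.088, -0.004], 0.68)]
   mask 0.85 4538 px [380.  78.] rect [array([617.5,  86.2]), array([65.9, 63.1]), np.float64(83.3)]
go (0.6325, 0.231, 0.0085, -7) d [101.  -24.5 133.2] a [ 0.  -0.   0.2]
```

View pics/w6.png

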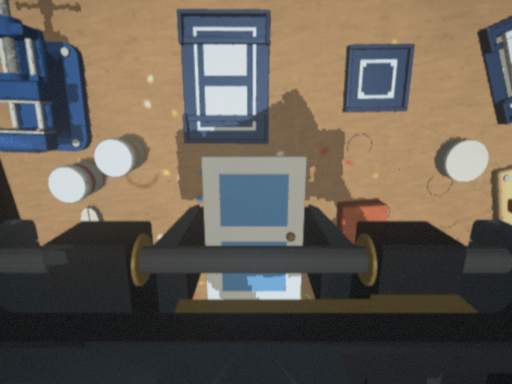

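Door held squarely at (255,215). The tray is ahead at (225,77), centre (633,232.5), yaw -6.7°. The cans at left are clear of the fingers.

Emit:
move_arm:
  moves:
    - {"ax": 0,"ay": 0,"az": 0,"dx": 55,"dy": -13,"dz": 10,"claw": 60}
    - {"ax": 0,"ay": 0,"az": 0,"dx": 101,"dy": -26,"dz": 50,"claw": 60}
    - {"ax": 0,"ay": 0,"az": 0,"dx": 101,"dy": -26,"dz": 95,"claw": 60}
    - {"ax": 0,"ay": 0,"az": 0,"dx": 101,"dy": -26,"dz": 105,"claw": 60}
    - {"ax": 0,"ay": 0,"az": 0,"dx": 101,"dy": -26,"dz": 105,"claw": 60}
    - {"ax": 0,"ay": 0,"az": 0,"dx": 101,"dy": -26,"dz": 120,"claw": 60}
    - {"ax": 0,"ay": 0,"az": 0,"dx": 101,"dy": -26,"dz": 130,"claw": 60}
    - {"ax": 0,"ay": 0,"az": 0,"dx": 101,"dy": -26,"dz": 131.5,"claw": 60}
    - {"ax": 0,"ay": 0,"az": 0,"dx": 101,"dy": -26,"dz": 131.5,"claw": 60}

```text
time_s: 20.42
tool_pos: [0.6329, 0.2332, 0.0101]
tcp_rot: [0.998, -0.059, 0.0, -0.0]
wrist_force: [0.4, -0.0, 0.8]
opening: 0.658
gripper_force: 15.0
```

Emit:
move_arm:
  moves:
    - {"ax": 0,"ay": 0,"az": 0,"dx": 0,"dy": 0,"dz": 2,"claw": 60}
    - {"ax": 0,"ay": 0,"az": 0,"dx": 0,"dy": 0,"dz": 2,"claw": 60}
    - {"ax": 0,"ay": 0,"az": 0,"dx": 0,"dy": 0,"dz": 2,"claw": 80}
    - {"ax": 0,"ay": 0,"az": 0,"dx": 0,"dy": 0,"dz": 2,"claw": 80}
    - {"ax": 0,"ay": 0,"az": 0,"dx": 0,"dy": 0,"dz": 2,"claw": 80}
    - {"ax": 0,"ay": 0,"az": 0,"dx": 0,"dy": 0,"dz": -30,"claw": 80}
    - {"ax": 0,"ay": 0,"az": 0,"dx": 0,"dy": 0,"dz": -90,"claw": 80}
    - {"ax": 0,"ay": 0,"az": 0,"dx": -60,"dy": 0,"dz": -150,"claw": 80}
    - {"ax": 0,"ay": 0,"az": 0,"dx": -110,"dy": 30,"dz": -190,"claw": 80}
    - {"ax": 0,"ay": 0,"az": 0,"dx": -110,"dy": 30,"dz": -190,"claw": 80}

```text
time_s: 21.68
tool_pos: [0.5185, 0.2161, 0.2026]
tcp_rot: [0.998, -0.059, 0.001, -0.001]
wrist_force: [-0.0, 0.2, -0.1]
opening: 0.796
gripper_force: 0.0
```

Run:
```python
from meas import *
im,s=meas(['door_tray','door','chair_tray','vase'],'w7.png')
go(.38,-.27,.22,0)
```

```text
21.675 [0.5185 0.2161 0.2026] [[0.993, -0.118, 0.003], [-0.118, -0.993, 0.001], [0.003, -0.001, -1.0]] [ 0.37  0.3   1.62 -0.    1.22  2.06]
door_tray [([0.618, -0.064, 0.0], 0.26)]
   mask 0.85 3497 px [212.  70.] rect [array([633. , 233.8]), array([ 85.7, 121.4]), np.float64(83.0)]
door [([0.632, 0.229, 0.014], 0.75)]
   mask 0.8 4651 px [217.  78.] rect [array([630.3, 232.4]), array([57.5, 94. ]), np.float64(83.2)]
chair_tray [([0.618, 0.086, -0.006], 0.83)]
   mask 0.82 3138 px [356.  73.] rect [array([616.6,  85.5]), array([65.3, 64.5]), np.float64(85.1)]
vase [([0.457, 0.307, -0.0], 0.65)]
   mask 0.72 3105 px [362.  71.] rect [array([613. , 105.7]), array([54.1, 52.3]), np.float64(83.2)]
go (0.38, -0.27, 0.22, 0) d [-81.8 499.6 -20.7] a [ 0.1  0.1 -6.8]
```

The door lies centred in its tray. Move on to look at the chair.

Emit:
move_arm:
  moves:
    - {"ax": 0,"ay": 0,"az": -7,"dx": -82,"dy": 500,"dz": -20,"claw": 80}
    - {"ax": 0,"ay": 0,"az": -7,"dx": -82,"dy": 500,"dz": -20,"claw": 80}
    - {"ax": 0,"ay": 0,"az": -7,"dx": -82,"dy": 500,"dz": -20,"claw": 80}
    - {"ax": 0,"ay": 0,"az": -7,"dx": -82,"dy": 500,"dz": -20,"claw": 80}
    - {"ax": 0,"ay": 0,"az": -7,"dx": -82,"dy": 500,"dz": -20,"claw": 80}
    - {"ax": 0,"ay": 0,"az": -7,"dx": -82,"dy": 500,"dz": -20,"claw": 80}
    - {"ax": 0,"ay": 0,"az": -7,"dx": -82,"dy": 500,"dz": -20,"claw": 80}
    - {"ax": 0,"ay": 0,"az": -7,"dx": -82,"dy": 500,"dz": -20,"claw": 80}
    - {"ax": 0,"ay": 0,"az": -7,"dx": -82,"dy": 500,"dz": -20,"claw": 80}
    - {"ax": 0,"ay": 0,"az": -7,"dx": -82,"dy": 500,"dz": -20,"claw": 80}

```text
time_s: 23.38
tool_pos: [0.3794, -0.2704, 0.2194]
tcp_rot: [1.0, 0.001, -0.0, -0.001]
wrist_force: [0.3, -0.1, 0.1]
opening: 0.803
gripper_force: 0.0
```

Run:
```python
from meas import *
im,s=meas(['chair'])
u,v=150,90
c=im[60:240,150:390]; cv2.imwrite('pics/w8.png',cv2.resize(c[:,:,::-1],None,fx=3.2,fy=3.2,interpolation=cv2.INTER_CUBIC))
cv2.imwrite('pics/w8full.png',im[:,:,::-1])
```

```text
23.375 [ 0.3794 -0.2704  0.2194] [[1.0, 0.002, -0.001], [0.002, -1.0, 0.001], [-0.001, -0.001, -1.0]] [-0.64  0.14  1.79  0.    1.21  0.92]
chair [([0.454, -0.296, 0.002], 0.86)]
   mask 0.87 962 px [273. 108.] rect [array([ 454.5, -290.8]), array([35.6, 34.6]), np.float64(28.9)]
```

View pics/w8.png

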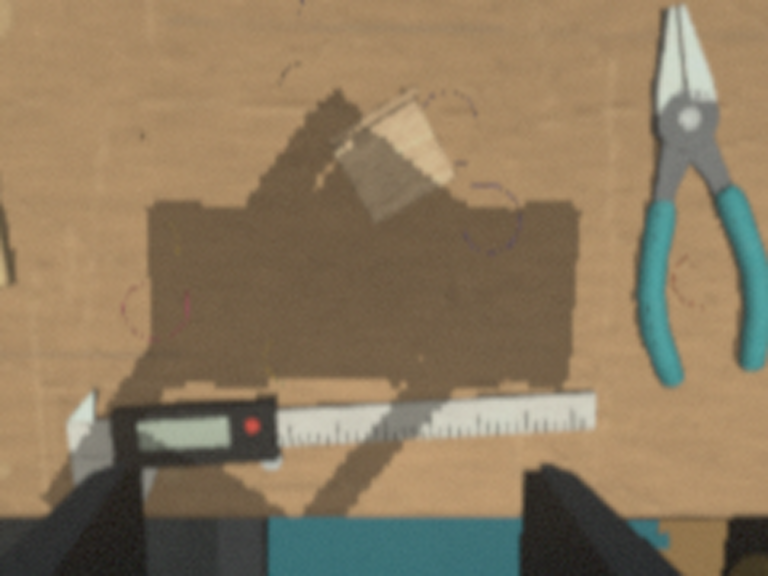

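The chair's square shows at crop (395,155), turned ~29°, with a thin strip along its upper-left edge that may be the back rest. I'll turn to its angle and look from closer.

Emit:
move_arm:
  moves:
    - {"ax": 0,"ay": 0,"az": -10,"dx": 2,"dy": 20,"dz": 30,"claw": 80}
    - {"ax": 0,"ay": 0,"az": -20,"dx": 4,"dy": 40,"dz": 60,"claw": 80}
    - {"ax": 0,"ay": 0,"az": -29,"dx": 6,"dy": 64,"dz": 100,"claw": 70}
    - {"ax": 0,"ay": 0,"az": -29,"dx": 6,"dy": 64,"dz": 100,"claw": 70}
    - {"ax": 0,"ay": 0,"az": -29,"dx": 6,"dy": 64,"dz": 100,"claw": 70}

```text
time_s: 24.15
tool_pos: [0.3865, -0.3335, 0.1209]
tcp_rot: [0.968, 0.252, 0.0, 0.0]
wrist_force: [0.0, -0.4, -0.3]
opening: 0.699
gripper_force: 0.0
```

Run:
```python
from meas import *
im,s=meas(['chair'])
c=im[40:220,150:350]; cv2.imwrite('pics/w9.png',cv2.resize(c[:,:,::-1],None,fx=3.2,fy=3.2,interpolation=cv2.INTER_CUBIC))
```

```text
24.15 [ 0.3865 -0.3335  0.1209] [[0.873, 0.488, 0.001], [0.488, -0.873, -0.0], [0.001, 0.001, -1.0]] [-0.73  0.3   1.85  0.    0.99  0.33]
chair [([0.455, -0.296, 0.002], 0.74)]
   mask 0.94 1908 px [253.  99.] rect [array([ 455.5, -292.1]), array([35. , 35.2]), np.float64(29.2)]
```

View pics/w9.png

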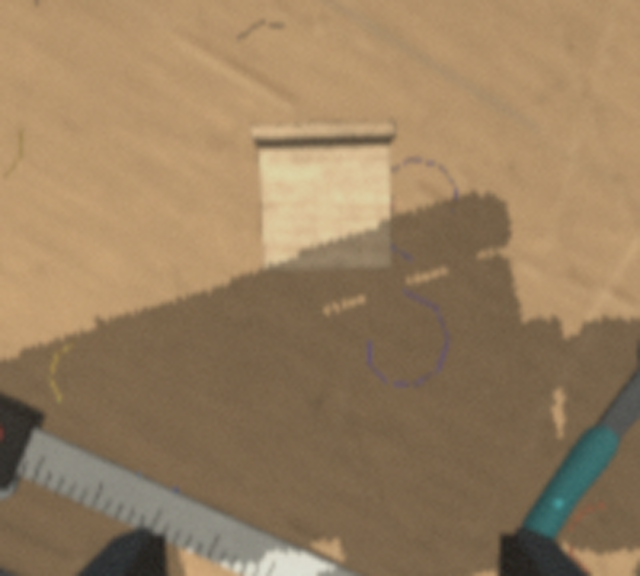

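The back rest is clear: a strip at the top, (253–395,130) in the crop, with the seat front edge at row 268, so the chair's yaw is 29°. Compute the centre.

Run:
```python
from h import *
s=telemetry.observe()
f=lambda u,v:(150+u/3.2,40+v/3.2)
B=ray('wrist',[f(252,125),f(395,123)],.05,s)*1000
F=ray('wrist',[f(265,268),f(390,268)],.024,s)*1000
print(B.round(1),F.round(1),np.linalg.norm(B[0]-B[1]),np.linalg.norm(F[0]-F[1]))
d=(B[0]+B[1]-F[0]-F[1])[:2]/2;print(np.linalg.norm(d),np.degrees(np.arctan2(d[1],d[0])))
c=((B+F).mean(0))[:2]; print(c)
u=np.array([np.cos(np.radians(29)),np.sin(np.radians(29))]); g=(c+8*u)/1000
go(*g,.075,29); go(*g,.016,29)
```

```text
[[ 461.9 -269.8   50. ]
 [ 479.4 -300.1   50. ]] [[ 431.8 -287.6   24. ]
 [ 449.  -318.3   24. ]] 34.97441611063877 35.131599604082446
35.20092569621355 30.776632457001558
[ 911.04919309 -587.83566997]
go (np.float64(0.9180461507442911), np.float64(-0.5839571930042096), 0.075, 29) d [341.9 477.5  48.2] a [ 0.2 -0.1  0.2]
go (np.float64(0.9180461507442911), np.float64(-0.5839571930042096), 0.016, 29) d [341.8 477.3 107.2] a [ 0.2 -0.1  0.2]
```

Emit:
move_arm:
  moves:
    - {"ax": 0,"ay": 0,"az": 0,"dx": 45,"dy": 0,"dz": 10,"claw": 65}
    - {"ax": 0,"ay": 0,"az": 0,"dx": 88,"dy": -1,"dz": 20,"claw": 65}
    - {"ax": 0,"ay": 0,"az": 0,"dx": 88,"dy": -1,"dz": 40,"claw": 65}
    - {"ax": 0,"ay": 0,"az": 0,"dx": 88,"dy": -1,"dz": 75,"claw": 65}
    - {"ax": 0,"ay": 0,"az": 0,"dx": 88,"dy": -1,"dz": 106,"claw": 65}
    - {"ax": 0,"ay": 0,"az": 0,"dx": 88,"dy": -1,"dz": 106,"claw": 65}
    - {"ax": 0,"ay": 0,"az": 0,"dx": 88,"dy": -1,"dz": 106,"claw": 30}
    - {"ax": 0,"ay": 0,"az": 0,"dx": 88,"dy": -1,"dz": 106,"claw": 30}
    - {"ax": 0,"ay": 0,"az": 0,"dx": 88,"dy": -1,"dz": 106,"claw": 30}
    - {"ax": 0,"ay": 0,"az": 0,"dx": 88,"dy": -1,"dz": 106,"claw": 30}
  squeeze: 12

```text
time_s: 25.55
tool_pos: [0.4627, -0.2911, 0.0153]
tcp_rot: [0.968, 0.252, 0.001, 0.001]
wrist_force: [-0.9, 0.6, 6.6]
opening: 0.39
gripper_force: 12.0
```

Emit:
move_arm:
  moves:
    - {"ax": 0,"ay": 0,"az": 0,"dx": 0,"dy": 0,"dz": -30,"claw": 30}
    - {"ax": 0,"ay": 0,"az": 0,"dx": 0,"dy": 0,"dz": -85,"claw": 30}
    - {"ax": 0,"ay": 0,"az": 6,"dx": 48,"dy": -36,"dz": -105,"claw": 30}
    - {"ax": 0,"ay": 0,"az": 12,"dx": 93,"dy": -71,"dz": -105,"claw": 30}
    - {"ax": 0,"ay": 0,"az": 18,"dx": 139,"dy": -106,"dz": -105,"claw": 30}
    - {"ax": 0,"ay": 0,"az": 24,"dx": 186,"dy": -142,"dz": -105,"claw": 30}
    - {"ax": 0,"ay": 0,"az": 30,"dx": 232,"dy": -177,"dz": -105,"claw": 30}
    - {"ax": 0,"ay": 0,"az": 35,"dx": 232,"dy": -177,"dz": -105,"claw": 30}
    - {"ax": 0,"ay": 0,"az": 35,"dx": 232,"dy": -177,"dz": -105,"claw": 30}

```text
time_s: 26.68
tool_pos: [0.578, -0.0223, 0.1188]
tcp_rot: [0.999, -0.049, -0.0, 0.0]
wrist_force: [-0.0, 0.3, -0.8]
opening: 0.393
gripper_force: 12.0
```

Run:
```python
from meas import *
im,s=meas(['chair_tray','chair','window','door'],'w10.png')
go(.625,.0839,.0205,-5.8)
```

```text
26.675 [ 0.578  -0.0223  0.1188] [[0.995, -0.099, -0.0], [-0.099, -0.995, -0.0], [-0.0, 0.0, -1.0]] [-0.06  0.4   1.7  -0.    1.05  1.61]
chair_tray [([0.62, 0.088, -0.005], 0.75)]
   mask 0.88 4327 px [139. 154.] rect [array([617.6,  83.1]), array([65. , 63.4]), np.float64(83.4)]
chair [([0.572, -0.023, 0.105], 0.95)]
   mask 0.59 1917 px [257. 226.] rect [array([551.6, -20.1]), array([61.5, 34.2]), np.float64(83.0)]
window [([0.618, -0.067, 0.004], 0.87)]
   mask 0.73 2167 px [296. 142.] rect [array([618.7, -65.2]), array([69. , 59.9]), np.float64(16.7)]
door []
   mask 0.96 1493 px [ 13. 160.] rect [array([628.2, 191.2]), array([21. , 92.1]), np.float64(71.9)]
go (0.625, 0.0839, 0.0205, -5.8) d [  35.8 -111.5   98.5] a [ 0. -0. -0.]
```

View pics/w10.png

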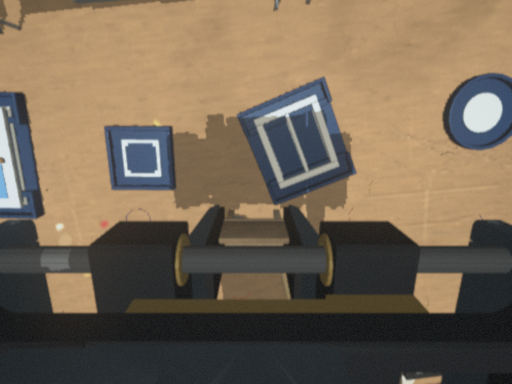

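The window lies well in its tray at (297,138), the chair is held square, and its tray is at (139,157). Place the chair.

Emit:
move_arm:
  moves:
    - {"ax": 0,"ay": 0,"az": 0,"dx": 18,"dy": -55,"dz": 0,"claw": 30}
    - {"ax": 0,"ay": 0,"az": 0,"dx": 36,"dy": -111,"dz": 5,"claw": 30}
    - {"ax": 0,"ay": 0,"az": 0,"dx": 36,"dy": -111,"dz": 50,"claw": 30}
    - {"ax": 0,"ay": 0,"az": 0,"dx": 36,"dy": -111,"dz": 75,"claw": 30}
    - {"ax": 0,"ay": 0,"az": 0,"dx": 36,"dy": -111,"dz": 88,"claw": 30}
    - {"ax": 0,"ay": 0,"az": 0,"dx": 36,"dy": -111,"dz": 97,"claw": 30}
    - {"ax": 0,"ay": 0,"az": 0,"dx": 36,"dy": -111,"dz": 98,"claw": 30}
    - {"ax": 0,"ay": 0,"az": 0,"dx": 36,"dy": -111,"dz": 98,"claw": 30}

```text
time_s: 28.12
tool_pos: [0.6258, 0.0838, 0.0219]
tcp_rot: [0.999, -0.051, 0.001, -0.0]
wrist_force: [0.6, -0.2, -0.4]
opening: 0.396
gripper_force: 12.0
```

Emit:
move_arm:
  moves:
    - {"ax": 0,"ay": 0,"az": 0,"dx": 0,"dy": 0,"dz": 2,"claw": 30}
    - {"ax": 0,"ay": 0,"az": 0,"dx": 0,"dy": 0,"dz": 2,"claw": 30}
    - {"ax": 0,"ay": 0,"az": 0,"dx": 0,"dy": 0,"dz": 2,"claw": 60}
    - {"ax": 0,"ay": 0,"az": 0,"dx": 0,"dy": 0,"dz": 2,"claw": 60}
    - {"ax": 0,"ay": 0,"az": 0,"dx": 0,"dy": 0,"dz": 2,"claw": 60}
    - {"ax": 0,"ay": 0,"az": 0,"dx": 0,"dy": 0,"dz": -20,"claw": 60}
    - {"ax": 0,"ay": 0,"az": 0,"dx": 0,"dy": 0,"dz": -70,"claw": 60}
    - {"ax": 0,"ay": 0,"az": 0,"dx": 0,"dy": 0,"dz": -120,"claw": 60}

```text
time_s: 29.12
tool_pos: [0.6248, 0.0839, 0.1419]
tcp_rot: [0.999, -0.051, -0.001, 0.0]
wrist_force: [-0.2, -0.4, -0.5]
opening: 0.6
gripper_force: 0.0
```

Run:
```python
from meas import *
s=telemetry.observe()
go(.40,.29,.16,0)
```

```text
go (0.4, 0.29, 0.16, 0) d [-244.5 -182.3  -17.9] a [ 0.   0.1 -5.8]
```

Emit:
move_arm:
  moves:
    - {"ax": 0,"ay": 0,"az": -6,"dx": -50,"dy": -30,"dz": -18,"claw": 90}
    - {"ax": 0,"ay": 0,"az": -12,"dx": -100,"dy": -60,"dz": -18,"claw": 90}
    - {"ax": 0,"ay": 0,"az": -18,"dx": -150,"dy": -95,"dz": -18,"claw": 90}
    - {"ax": 0,"ay": 0,"az": -24,"dx": -200,"dy": -130,"dz": -18,"claw": 90}
    - {"ax": 0,"ay": 0,"az": -30,"dx": -252,"dy": -162,"dz": -18,"claw": 90}
    - {"ax": 0,"ay": 0,"az": -36,"dx": -252,"dy": -162,"dz": -18,"claw": 90}
    - {"ax": 0,"ay": 0,"az": -36,"dx": -252,"dy": -162,"dz": -18,"claw": 90}

```text
time_s: 30.0
tool_pos: [0.3904, 0.271, 0.1592]
tcp_rot: [0.965, 0.261, 0.0, 0.0]
wrist_force: [-0.7, -0.3, 0.6]
opening: 0.901
gripper_force: 0.0
```

Run:
```python
from meas import *
im,s=meas(['vase','chair'],'w11.png')
go(.46,.31,.12,30)
```

```text
30.0 [0.3904 0.271  0.1592] [[0.864, 0.503, 0.001], [0.503, -0.864, 0.0], [0.0, 0.0, -1.0]] [ 0.58  0.21  1.87 -0.    1.06  1.63]
vase [([0.456, 0.306, -0.001], 0.58)]
   mask 0.59 1743 px [256. 106.] rect [array([458.4, 307.8]), array([38.8, 38.8]), np.float64(30.2)]
chair []
go (0.46, 0.31, 0.12, 30) d [79.4 -0.2 38.9] a [0.  0.  0.1]
```

View pics/w11.png

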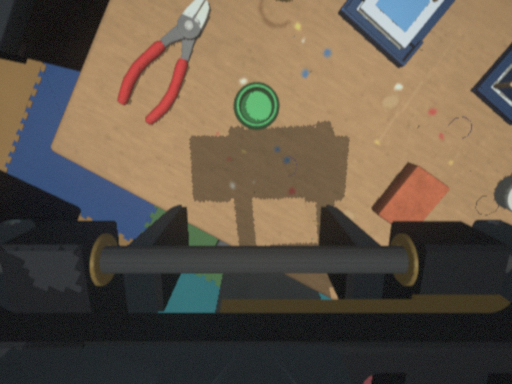

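The vase mouth is at (257,105), centre (458,308), and the pliers are ~100 mm away on the left. Grasp at half height.

Emit:
move_arm:
  moves:
    - {"ax": 0,"ay": 0,"az": 0,"dx": 40,"dy": 1,"dz": 10,"claw": 76}
    - {"ax": 0,"ay": 0,"az": 0,"dx": 77,"dy": 2,"dz": 40,"claw": 76}
    - {"ax": 0,"ay": 0,"az": 0,"dx": 77,"dy": 2,"dz": 60,"claw": 76}
    - {"ax": 0,"ay": 0,"az": 0,"dx": 77,"dy": 2,"dz": 105,"claw": 76}
    - {"ax": 0,"ay": 0,"az": 0,"dx": 77,"dy": 2,"dz": 142,"claw": 76}
    - {"ax": 0,"ay": 0,"az": 0,"dx": 77,"dy": 2,"dz": 142,"claw": 76}
    - {"ax": 0,"ay": 0,"az": 0,"dx": 77,"dy": 2,"dz": 142,"claw": 35}
    - {"ax": 0,"ay": 0,"az": 0,"dx": 77,"dy": 2,"dz": 142,"claw": 35}
    - {"ax": 0,"ay": 0,"az": 0,"dx": 77,"dy": 2,"dz": 142,"claw": 35}
    - {"ax": 0,"ay": 0,"az": 0,"dx": 77,"dy": 2,"dz": 142,"claw": 35}
  squeeze: 15

```text
time_s: 31.5
tool_pos: [0.4592, 0.3081, 0.0183]
tcp_rot: [0.965, 0.261, 0.001, -0.0]
wrist_force: [-1.0, -0.1, 7.4]
opening: 0.47
gripper_force: 15.0
```

Emit:
move_arm:
  moves:
    - {"ax": 0,"ay": 0,"az": 0,"dx": 0,"dy": 0,"dz": -20,"claw": 35}
    - {"ax": 0,"ay": 0,"az": 0,"dx": 0,"dy": 0,"dz": -70,"claw": 35}
    - {"ax": 0,"ay": 0,"az": 0,"dx": 0,"dy": 0,"dz": -115,"claw": 35}
    - {"ax": 0,"ay": 0,"az": 0,"dx": 0,"dy": 0,"dz": -115,"claw": 35}

```text
time_s: 32.0
tool_pos: [0.4605, 0.309, 0.1359]
tcp_rot: [0.965, 0.261, 0.004, -0.001]
wrist_force: [0.0, -0.3, -1.1]
opening: 0.47
gripper_force: 15.0
```

Emit:
move_arm:
  moves:
    - {"ax": 0,"ay": 0,"az": 3,"dx": -19,"dy": 54,"dz": 0,"claw": 35}
    - {"ax": 0,"ay": 0,"az": 7,"dx": -37,"dy": 109,"dz": 0,"claw": 35}
    - {"ax": 0,"ay": 0,"az": 11,"dx": -56,"dy": 163,"dz": 0,"claw": 35}
    - {"ax": 0,"ay": 0,"az": 14,"dx": -75,"dy": 218,"dz": 0,"claw": 35}
    - {"ax": 0,"ay": 0,"az": 18,"dx": -93,"dy": 272,"dz": 0,"claw": 35}
    - {"ax": 0,"ay": 0,"az": 22,"dx": -112,"dy": 326,"dz": 0,"claw": 35}
    - {"ax": 0,"ay": 0,"az": 26,"dx": -131,"dy": 381,"dz": 0,"claw": 35}
    - {"ax": 0,"ay": 0,"az": 30,"dx": -150,"dy": 435,"dz": 0,"claw": 35}
    - {"ax": 0,"ay": 0,"az": 30,"dx": -168,"dy": 490,"dz": 0,"claw": 35}
    - {"ax": 0,"ay": 0,"az": 30,"dx": -168,"dy": 490,"dz": 0,"claw": 35}

```text
time_s: 33.25
tool_pos: [0.5594, -0.2039, 0.1303]
tcp_rot: [1.0, -0.001, -0.001, 0.0]
wrist_force: [-0.3, 0.0, -0.2]
opening: 0.465
gripper_force: 15.0
```

Run:
```python
from meas import *
im,s=meas(['vase_tray','vase'],'w12.png')
go(.628,-.243,.025,0)
```

```text
33.25 [ 0.5594 -0.2039  0.1303] [[1.0, -0.001, -0.002], [-0.001, -1.0, -0.0], [-0.002, 0.0, -1.0]] [-0.37  0.41  1.64 -0.    1.09  1.2 ]
vase_tray [([0.632, -0.244, 0.001], 0.72)]
   mask 0.59 4186 px [295. 115.] rect [array([ 628.1, -244.4]), array([68. , 69.4]), np.float64(25.4)]
vase [([0.558, -0.204, 0.112], 0.89)]
   mask 0.95 4537 px [254. 218.] rect [array([ 542.5, -203.9]), array([66.4, 44. ]), np.float64(89.9)]
go (0.628, -0.243, 0.025, 0) d [ 68.9  44.5 106.4] a [-0.   0.1  0.3]
```

View pics/w12.png

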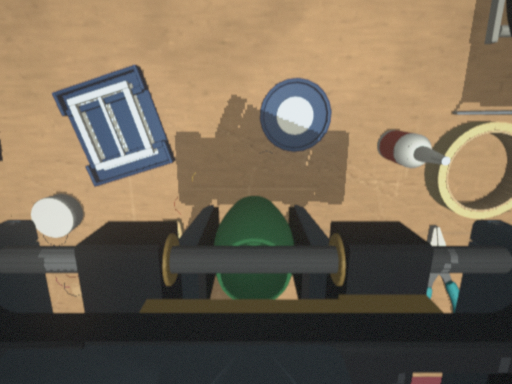

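The vase is held upright. The tray is at (295,115), centre (628,-244), and a glue bottle stands ~100 mm to its right at (400,148). I'll turn the gripper 20° to keep its body away from the bottle.

Emit:
move_arm:
  moves:
    - {"ax": 0,"ay": 0,"az": -7,"dx": 35,"dy": 22,"dz": 0,"claw": 35}
    - {"ax": 0,"ay": 0,"az": -14,"dx": 69,"dy": 44.5,"dz": 0,"claw": 35}
    - {"ax": 0,"ay": 0,"az": -20,"dx": 69,"dy": 44.5,"dz": 40,"claw": 35}
    - {"ax": 0,"ay": 0,"az": -20,"dx": 69,"dy": 44.5,"dz": 70,"claw": 35}
    - {"ax": 0,"ay": 0,"az": -20,"dx": 69,"dy": 44.5,"dz": 80,"claw": 35}
    - {"ax": 0,"ay": 0,"az": -20,"dx": 69,"dy": 44.5,"dz": 80,"claw": 35}
    - {"ax": 0,"ay": 0,"az": -20,"dx": 69,"dy": 44.5,"dz": 80,"claw": 35}

```text
time_s: 34.38
tool_pos: [0.6299, -0.2447, 0.0537]
tcp_rot: [0.984, 0.176, 0.001, 0.001]
wrist_force: [0.3, 0.4, -0.2]
opening: 0.47
gripper_force: 15.0
```

Run:
```python
from h import *
go(.6285,-.2437,.0230,20)
```

```text
go (0.6285, -0.2437, 0.023, 20) d [-1.  -1.5 30.7] a [ 0.1 -0.1  0.2]
```

Emit:
move_arm:
  moves:
    - {"ax": 0,"ay": 0,"az": 0,"dx": -1,"dy": -1,"dz": 15,"claw": 35}
    - {"ax": 0,"ay": 0,"az": 0,"dx": -1,"dy": -1,"dz": 26,"claw": 35}
    - {"ax": 0,"ay": 0,"az": 0,"dx": -1,"dy": -1,"dz": 30,"claw": 35}
    - {"ax": 0,"ay": 0,"az": 0,"dx": -1,"dy": -1,"dz": 30,"claw": 35}
    - {"ax": 0,"ay": 0,"az": 0,"dx": -1,"dy": -1,"dz": 30,"claw": 35}

```text
time_s: 35.0
tool_pos: [0.6266, -0.2439, 0.0224]
tcp_rot: [0.985, 0.175, -0.001, -0.001]
wrist_force: [-4.4, 1.0, 6.0]
opening: 0.473
gripper_force: 15.0
```

Emit:
move_arm:
  moves:
    - {"ax": 0,"ay": 0,"az": 0,"dx": 0,"dy": 0,"dz": -0.5,"claw": 55}
    - {"ax": 0,"ay": 0,"az": 0,"dx": 0,"dy": 0,"dz": -0.5,"claw": 75}
    - {"ax": 0,"ay": 0,"az": 0,"dx": 0,"dy": 0,"dz": -0.5,"claw": 75}
    - {"ax": 0,"ay": 0,"az": 0,"dx": 0,"dy": 0,"dz": -25,"claw": 75}
    - {"ax": 0,"ay": 0,"az": 0,"dx": 0,"dy": 0,"dz": -75,"claw": 75}
    - {"ax": 0,"ay": 0,"az": 0,"dx": 0,"dy": 0,"dz": -125,"claw": 75}
    - {"ax": 0,"ay": 0,"az": 10,"dx": -50,"dy": 0,"dz": -175,"claw": 75}
    - {"ax": 0,"ay": 0,"az": 20,"dx": -100,"dy": -30,"dz": -220,"claw": 75}
    - {"ax": 0,"ay": 0,"az": 20,"dx": -120,"dy": -80,"dz": -240,"claw": 75}
    - {"ax": 0,"ay": 0,"az": 20,"dx": -120,"dy": -110,"dz": -250,"claw": 75}

```text
time_s: 36.25
tool_pos: [0.4752, -0.1819, 0.2739]
tcp_rot: [1.0, 0.001, 0.001, 0.0]
wrist_force: [1.5, 0.4, 0.8]
opening: 0.75
gripper_force: 0.0
```

Run:
```python
from meas import *
im,s=meas(['vase','vase_tray','chair','chair_tray','window','door','fork_grip'],'w13.png')
```

```text
36.25 [ 0.4752 -0.1819  0.2739] [[1.0, 0.002, 0.002], [0.002, -1.0, -0.001], [0.002, 0.001, -1.0]] [-0.39  0.18  1.6  -0.    1.35  1.18]
vase [([0.626, -0.244, 0.005], 0.88)]
   mask 0.71 1195 px [302.  50.] rect [array([ 621.3, -240.5]), array([43.3, 42.6]), np.float64(0.1)]
vase_tray []
   mask 0.6 1008 px [296.  56.] rect [array([ 624.1, -241.4]), array([68.7, 62.9]), np.float64(47.9)]
chair [([0.616, 0.083, 0.004], 0.8)]
   mask 0.57 358 px [190. 153.] rect [array([494.2, -92.4]), array([17.8, 49.6]), np.float64(6.9)]
chair_tray [([0.618, 0.088, -0.004], 0.77)]
   mask 0.9 1405 px [64. 57.] rect [array([616.3,  80.8]), array([67.5, 62.2]), np.float64(84.2)]
window [([0.617, -0.066, 0.005], 0.88)]
   mask 0.61 1073 px [169.  59.] rect [array([615.5, -70.2]), array([69. , 60.1]), np.float64(16.4)]
door []
fork_grip [([0.493, -0.087, 0.047], 0.74), ([0.633, -0.24, 0.001], 0.57)]
   mask 0.83 374 px [189. 154.] rect [array([495.2, -94.8]), array([17.9, 48.4]), np.float64(10.7)]
```

View pics/w13.png

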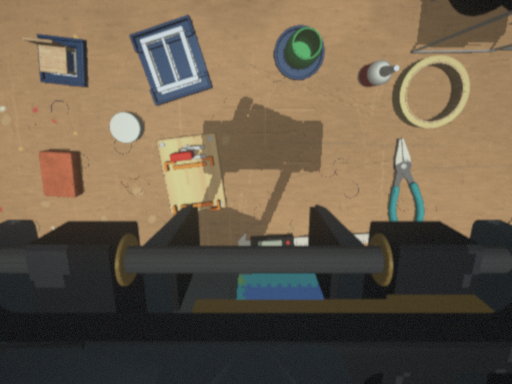

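The picture shows the vase upright in its round tray (300,50), the chair standing in its tray (62,60) and the window in its tray (170,58). The fork is turned aside at (185,155) and the gripper is clear; the earlier look showed the door centred in its tray. Handing in.

```bash
python3 -c "
from bench import ticket
print(ticket.close_job())"
```

```text
the job is handed in; nothing more can be done
None
```

The job is handed in at about 36 s of the 115 s: the fork is swung a quarter turn aside, the window and door lie flat in their trays, the chair and vase stand in theirs, and the gripper is empty and clear; no verdict came back.

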